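# Raise the inspection lamp two holes on its telescopic arm

### The job

Raise the inspection lamp by two holes on its sloping telescopic arm, to the topmost setting: squeeze both brass spring buttons flush, slide the blue outer tube up until the buttons snap out in the next hole, then do the same again. Leave the tube locked, with both buttons standing fully out of the last pair of holes, and let go. Do not knock the lamp head, and leave the things standing round it where they are.

Things in the scene. Friction and masses are not known exactly. Their poses are not given: they have to be found in the camera images.
- lamp_stand: the lamp's fixed steel foot plate, 150 x 120 x 12 mm; origin at the centre of its underside on the table, x the way the arm climbs (away from the robot, up to 25 degrees to either side), z up. A steel inner tube climbs from it at 35 degrees to the level in the plate's x-z plane; a blue square outer tube slides on it and carries the lamp head at its upper end
- buttons_mid (a point): point on the tube's middle line half-way between the two brass spring buttons, 93 mm ahead of the plate's origin, 121 mm above the table. It belongs to the fixed inner tube: it never moves, nor do the buttons along the tube. Its x axis points up along the tube, y to the left across it (along the buttons), z square to the tube, up and back toward the robot
- sleeve_top_holes (a point): point on the middle line of the blue outer tube between its uppermost pair of holes; it moves with that tube, axes like buttons_mid, where it lies at the start. The tube is 30 x 30 mm, wall 2 mm, and runs from 100 mm below this point to 75 mm above it. Its left (+y) and right (-y) faces have three 13 mm holes each, 40 mm apart; the two free pairs lie 40 and 80 mm below this one
- sleeve (a joint): how far the blue outer tube (with the lamp head) is slid up from its start, m: 0 at the start, 0.040 with the buttons in the middle holes, 0.080 (goal, end of travel) with them in the lowest holes. It stays where it is left; between holes it takes about 10 N to push up. It is locked while a button stands out of a hole
- button_left (a joint): how far the left (+y) button is pushed in, m: 0 standing out 5 mm, 0.005 flush with the blue tube, about 0.007 under its wall. A 12 mm brass dome; 40 mm over both. About 1 N to start, 2.5 N when flush. With both flush, 10 to 15 N along the tube draws them in under the wall; each springs out by itself at the next hole
- button_right (a joint): the same for the right (-y) button
- lamp_head (a point): white lamp head, a level panel 160 mm long (along the plate's x), 110 wide, 20 thick, on a post on the blue tube; origin at the middle of its underside, axes like the plate's. At the start it overhangs the buttons (near edge straight above them, underside 140 mm above): an upright gripper does not fit, one leaning back toward the robot by 25 to 35 degrees (35: square to the tube) does
- soap_triple_01: three wrapped soap bars banded into a block, 83 x 73 x 80 mm high, standing on the table under the lamp head; origin at the centre of its underside; to be left alone
- glue_stick: glue stick, white with an orange band, 27 mm in diameter, 97 mm high, standing on the table about 130 mm to the left of the stand's middle line; origin at the centre of its underside; to be left alone
- soap_pack_03: one wrapped soap bar, 81 x 105 x 27 mm, lying on the table to the right of the stand; origin at the centre of its underside; to be left alone
- tape_roll_1: roll of packing tape, 108 mm in diameter, 48 mm high, lying flat on the table beyond the stand, left of the lamp head; origin at the centre of its underside; to be left alone
- soap_pack_24: one wrapped soap bar on its long edge, 81 x 27 x 68 mm high, standing near the left side of the table; origin at the centre of its underside; to be left alone

How it is judged:
On the way, in this order (a step that is already met when the one before it is completed fails the run):
1. both buttons are pressed in flush (value of joint each of button_left, button_right above 0.004 m), for 0.02 s.
2. the tube is locked in the middle holes, both buttons standing out (value of joint sleeve between 0.037 and 0.043 m and value of joint each of button_left, button_right below 0.0015 m), for 0.2 s.
3. both buttons are pressed in again (all of step 1), for 0.02 s.
At the end, for the whole second after the job is handed in: The blue tube stands two holes higher than at the start (80 mm, within 3 mm) at rest, with both buttons standing out of the last holes to within 1.5 mm, and everything released (value of joint sleeve between 0.077 and 0.083 m and value of joint each of button_left, button_right below 0.0015 m and velocity of joint sleeve between -0.005 and 0.005 m/s); the robot touches nothing.
It fails at once if the lamp head is knocked or pushed (more than 8 N) (contact force between any of sleeve_c23, sleeve_c24, sleeve_c25 and anything else above 8 N).
It fails at once if a bystander is moved by more than 20 mm (distance of any of soap_triple_01, glue_stick, soap_pack_03, tape_roll_1, soap_pack_24 from where it was at the start of the episode above 0.02 m).
It also fails if it takes over 42 s, if anything falls off the work surface, if the arm or the gripper's body presses on something with over 40 N, if the wrist force passes 120 N, or if a joint passes its speed limit or range.

### The arm

A 6-joint arm with a two-finger parallel gripper is mounted at the origin on a cart in front of the work surface, level with it; the furniture and walls round the work are solid. World frame = base frame: x ahead of the robot, y to its left, z up, the work surface at z = 0. Lengths are in m, angles in rad, forces in N, time in s.
With the tool pointing down it reaches from about 0.375 to 0.975 m from the base axis. Payload 3.8 kg.
Tool frame: the origin (TCP) lies midway between the tips of the shut fingers; the grasp point (between the pads) lies 19 mm behind it; z points along the fingers, y is the line along which they close (so a half turn about z gives the same grasp; the last joint's range is limited). The gripper opens to 88 mm and grips with 3 to 60 N. Pads are 18 mm wide; open, the fingers measure 123 mm over their backs; the gripper's body (75 mm by 187 mm) begins 45 mm behind the grasp point.
Start: joints at [-1.184, 0.264, 1.604, -0, 1.274, -0.037], TCP at [0.278, -0.615, 0.239] pointing down, gripper open.
Joint ranges: [-2.63, 2.63], [-0.94, 2.18], [0.31, 2.57], [-1.31, 4.45], [0, 2.66], [-2.55, 2.55]. Speed limits (rad/s): [2.57, 2.57, 3.14, 3.14, 3.14, 3.14].

### API

Orientations are given as a rotation vector (axis times angle).
In Python, from cell import manip, inverse_kinematics, cams, order gives the robot as it stands. Calls block until the motion is done:
- manip.move_pose(position, orientation): joint-space move of the TCP to a pose.
- manip.move_linear(position, rate=0.15, rot=None): straight line of the TCP; rot=None keeps the orientation; rate is the mean speed in m/s.
- manip.set_joints(angles): joint-space move.
- manip.set_gripper(opening, force=None): finger opening in m; force is the grip in N (None keeps the last); returns when the fingers have stopped.
- manip.dwell(seconds).
- inverse_kinematics(position, orientation): joint angles nearest the present ones, or None.
- manip.state(): the state.
- cams.capture(name): name is "side" or "top"; returns a dict with "image" (400x640x3 uint8, blue, green, red), "z_map" (400x640 float32, m along the optical axis (not along the pixel's ray), 0 where there is no reading), "intrinsics" (3x3 intrinsics, pixels), "k1" (the pictures are not rectified: a ray, as slopes to the right and down, at radius r is drawn at 1 + k1 r^2 times it, then the intrinsics apply), "position" and "orientation" of the camera in the world. Camera axes: x right, y down, z forward; pixel columns grow to the right and rows downward; lengths in m; the calibration is good to about 2 mm. A picture is of the moment at which its call begins.
A pose or a line that the arm cannot do raises manip.IKError and nothing moves.
- order.close_job(): hands the job in; it is judged then, once.
The state is a dict: "clock": time; "joint_pos": joint angles; "joint_velocities": joint speeds; "tau": joint torques, N m; "tool_pos": TCP position; "tcp_rot": TCP orientation; "contact_force": force on the tool from outside, world axes, zero at the start; "moment": the same for the moment, N m; "gripper_width": finger opening in m; "grasp_force": force on a finger pad.
Only numpy, scipy, OpenCV 4.12 (cv2) and the standard library are available. Lean on these libraries where they do the work, as an engineer would, in place of code of your own. Each camera call takes 0.05 s, during which the arm holds its last target. There are 200 camera calls.

## Working session

There is one attempt and no reset: what is moved stays moved. The work goes in short steps, each a Python script; the robot and the scene stay as the last script left them, time stands still between calls to the robot, and variables do not carry over. Pictures are saved under pics/ and viewed, at most 10 in all, crops included, and the job is handed in when it is done.

```bash
ls; mkdir -p pics; python3 - <<'E'
from cell import manip,cams
import cv2,numpy as np
for n in("side","top"):
    c=cams.capture(n); cv2.imwrite(f"pics/{n}0.png",c["image"]); np.savez(f"{n}0.npz",**c)
    print(n,c["position"],c["orientation"],c["intrinsics"],c["k1"])
print(manip.state()["clock"])
E
```

```text
pics
side [0.07488712 0.69340275 0.46036675] [-0.71956735  2.20079051 -1.53894686] [[363.57834931   0.         318.38832104]
 [  0.         363.57834931 197.13570089]
 [  0.           0.           1.        ]] -0.06608551331062976
top [0.40816256 0.0189123  1.43768741] [-2.16981002  2.12044489 -0.11148918] [[480.9193481    0.         320.51042953]
 [  0.         480.9193481  205.04236261]
 [  0.           0.           1.        ]] 0.004576675625282814
0.1
```

View pics/side0.png

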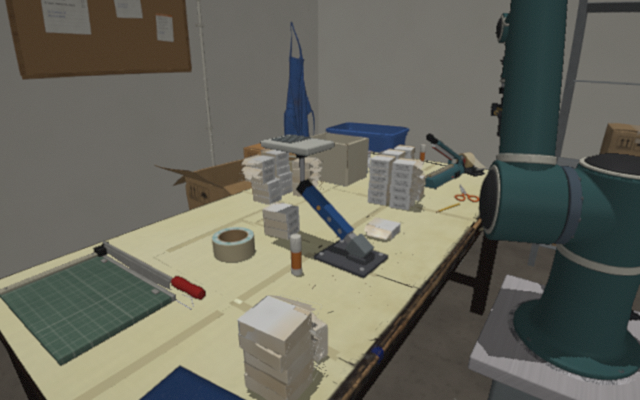

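View pics/top0.png

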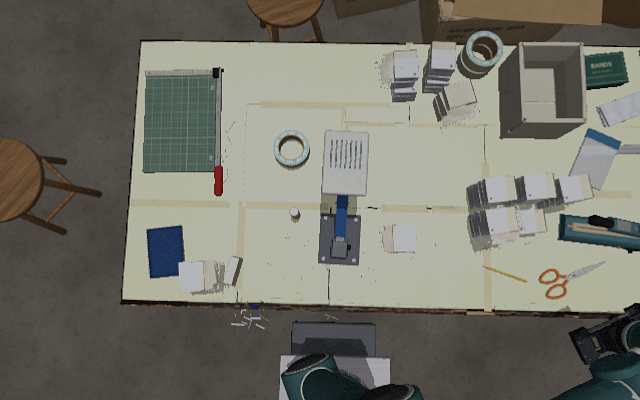

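The top view shows the plate at about (340,239), the blue tube from (340,250) to (343,195) and the lamp head at (346,162). The side view shows the tube's left face from (300,183) to (352,237). Next I'll measure these with the depth map.

```bash
cat > h.py <<'E'
import numpy as np,cv2
from scipy.spatial.transform import Rotation as R
def cloud(c):
    K=c["intrinsics"];k=float(c["k1"]);z=c["z_map"]
    v,u=np.mgrid[:400,:640]
    p=np.stack([u,v],-1).reshape(-1,1,2).astype(float)
    s=cv2.undistortPoints(p,K,np.array([k,0,0,0.])).reshape(400,640,2)
    P=np.dstack([s*z[...,None],z])
    W=P@R.from_rotvec(c["orientation"]).as_matrix().T+c["position"]
    W[z==0]=np.nan
    return W
def project(c,X):
    Rm=R.from_rotvec(c["orientation"]).as_matrix()
    q=(np.asarray(X)-c["position"])@Rm
    return cv2.projectPoints(q.reshape(-1,1,3),np.zeros(3),np.zeros(3),c["intrinsics"],np.array([float(c["k1"]),0,0,0]))[0].reshape(-1,2)
E
cat > m.py <<'E'
from h import *
for n in("top","side"):
    c=dict(np.load(n+"0.npz")); W=cloud(c); hsv=cv2.cvtColor(c["image"],cv2.COLOR_BGR2HSV)
    roi=np.zeros((400,640),bool)
    if n=="top": roi[120:275,300:385]=1
    else: roi[130:275,255:400]=1
    H,S,V=[hsv[...,i].astype(int) for i in range(3)]
    z=W[...,2]
    blue=roi&(H>100)&(H<125)&(S>140)&(V>50)
    plate=roi&(V<110)&(S<110)&(abs(z-.012)<.007)
    head=roi&(abs(z-.281)<.008)
    for nm,m in(("plate",plate),("head",head)):
        if m.sum()<30: print(n,nm,m.sum());continue
        xy=W[m][:,:2].astype(np.float32)
        r=cv2.minAreaRect(xy); print(n,nm,m.sum(),r,"zmed",np.median(z[m]),"mean",xy.mean(0))
    B=W[blue]; B=B[np.isfinite(B).all(1)&(B[:,2]>.04)&(B[:,2]<.3)]
    ctr=np.median(B,0);d=np.linalg.svd(B-B.mean(0),full_matrices=False)[2][0]; d*=np.sign(d[2])
    print(n,"blue",len(B),ctr,d,"yaw",np.degrees(np.arctan2(d[1],d[0])),"pitch",np.degrees(np.arcsin(d[2])), B.min(0),B.max(0))
    print(" table z",np.nanmedian(W[200:260,260:280,2]) if n=="top" else "")
E
python3 m.py
```

```text
top plate 1323 ((0.6017923951148987, 0.02054627239704132), (0.3952467441558838, 0.14773868024349213), 12.159305572509766) zmed 0.012350657812223664 mean [ 0.49352083 -0.00177338]
top head 2832 ((0.661925733089447, -0.010320879518985748), (0.10995519161224365, 0.16155022382736206), 88.06227111816406) zmed 0.2816959227071487 mean [ 0.6594686  -0.01030802]
top blue 426 [ 0.5470353  -0.00619931  0.11549653] [ 0.80312742 -0.02546302  0.59526296] yaw -1.8159447430033044 pitch 36.53138006406453 [ 0.49369183 -0.02129047  0.07632026] [0.59804289 0.0096585  0.27059815]
 table z 0.0014371682291272059
side plate 1321 ((0.9654703736305237, -0.7373892068862915), (0.44243571162223816, 1.9269286394119263), 27.743431091308594) zmed 0.011517345712605154 mean [ 0.5299446  -0.04351653]
side head 725 ((0.6597219705581665, -0.009094595909118652), (0.10933291912078857, 0.15746144950389862), 88.17617797851562) zmed 0.2800567940360488 mean [0.6459778  0.00516996]
side blue 721 [0.55975784 0.00383483 0.11456648] [ 0.82452293 -0.01787154  0.56554623] yaw -1.2416919354789127 pitch 34.44023144226019 [ 0.49311388 -0.02051752  0.05714797] [0.63568869 0.01168382 0.16711615]
 table z
```

```bash
cat >> h.py <<'E'
YAW=np.radians(-1.9)
B=np.array([0.6605,-0.0098,0])-0.080*np.array([np.cos(YAW),np.sin(YAW),0]); B[2]=.121
def frame(yaw=YAW):   # columns: tube x,y,z
    return (R.from_euler('z',yaw)*R.from_euler('y',-np.radians(35))).as_matrix()
def toolrot(yaw=YAW,flip=False):
    F=frame(yaw); s=-1 if flip else 1
    return R.from_matrix(np.c_[s*F[:,0],-s*F[:,1],-F[:,2]]).as_rotvec()
E
python3 - <<'E'
from h import *
from cell import inverse_kinematics as ik
F=frame()
for n in("side","top"):
    c=dict(np.load(n+"0.npz"))
    pts=[B+F@np.array(o) for o in([0,.02,0],[0,.015,0],[-.1,.015,.015],[.075,.015,.015],[-.1,.015,-.015],[.075,.015,-.015])]
    uv=project(c,np.array(pts)); print(n,uv.round(1).tolist())
    u,v=uv[0].astype(int); s=10
    x0,y0=u-38,v-28
    im=cv2.resize(c["image"][y0:y0+56,x0:x0+76],None,fx=s,fy=s,interpolation=cv2.INTER_NEAREST)
    for p in uv[2:]: cv2.circle(im,tuple(int(t) for t in (p-[x0,y0]+.5)*s),3,(0,0,255),-1)
    cv2.circle(im,tuple(int(t) for t in (uv[0]-[x0,y0]+.5)*s),3,(0,255,0),1)
    cv2.imwrite(f"pics/{n}crop.png",im)
for fl in(0,1):
  for d in(0,.15): print(fl,d,ik((B+F@[0,0,d-.019]),toolrot(flip=fl)))
E
```

```text
side [[316.8, 208.5], [318.0, 207.9], [347.4, 233.6], [301.7, 183.1], [341.4, 240.8], [296.9, 190.8]]
top [[334.4, 203.3], [336.2, 203.4], [334.3, 237.1], [337.5, 181.0], [334.6, 231.7], [337.7, 176.4]]
0 0 [-0.06547978 -0.04893446  2.35065763  0.08139232  0.22998457  1.46506117]
0 0.15 [-0.07446248 -0.43774836  2.38314847  0.04282664  0.58615075  1.50127349]
1 0 [-0.06547978 -0.04893446  2.35065763  0.08139232  0.22998457 -1.67653149]
1 0.15 [-0.07446248 -0.43774836  2.38314847  0.04282664  0.58615075 -1.64031916]
```

View pics/sidecrop.png

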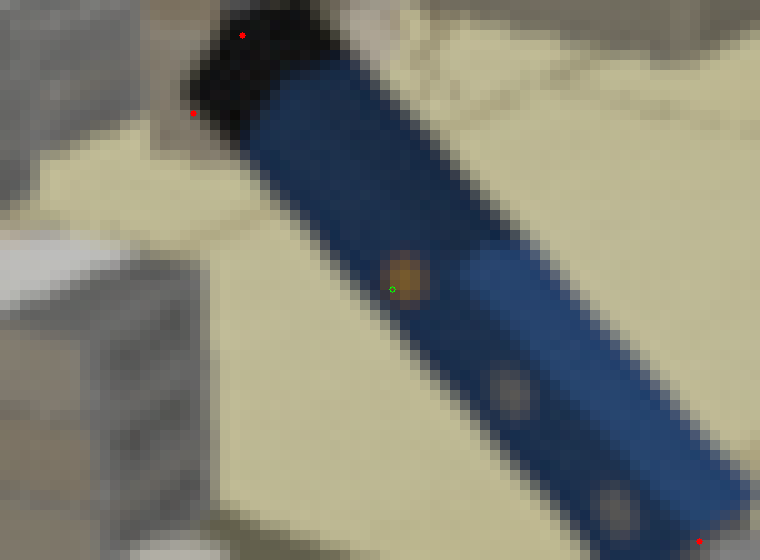

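View pics/topcrop.png

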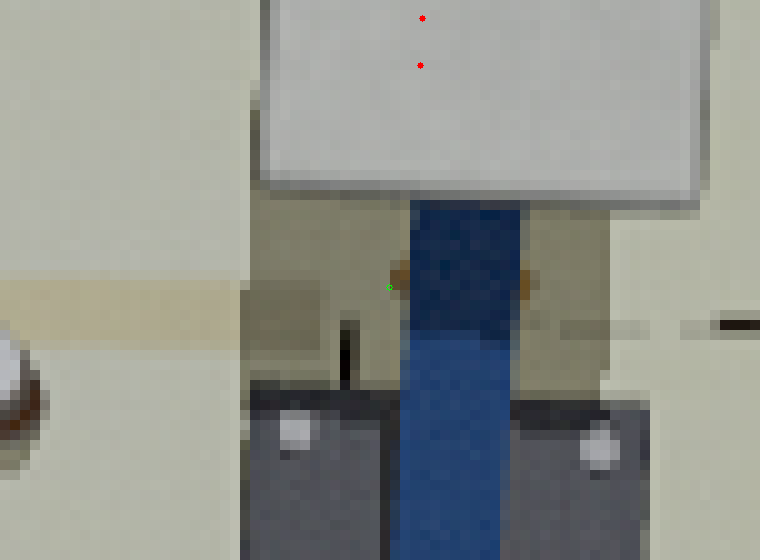

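The crops show the buttons where I predicted them. The midpoint is within 0.5 mm sideways, and about 2 mm higher and further ahead in both views (side crop (405,280) against (392,289)). I'll correct for that, check the IK along the slide, and go to the pre-grasp.

```bash
cat >> h.py <<'E'
B=B+np.array([.001,0,.002])
LEAN=np.radians(32)
def toolrot(yaw=YAW,lean=LEAN):
    F=(R.from_euler('z',yaw)*R.from_euler('y',-lean)).as_matrix()
    return R.from_matrix(np.c_[F[:,0],-F[:,1],-F[:,2]]).as_rotvec()
def tcp(s=0,back=0,dy=0):  # grasp point at s along the tube, backed off along the tool axis
    F=frame(); Z=R.from_rotvec(toolrot()).as_matrix()[:,2]
    return B+F@[s,dy,0]+(0.019-back)*Z
E
python3 - <<'E'
from h import *
from cell import manip,cams,inverse_kinematics as ik
for s,b in((0,.12),(0,0),(.045,0),(.045,.1)): print(s,b,tcp(s,b).round(3),ik(tcp(s,b),toolrot()))
manip.move_pose(tcp(0,.12),toolrot())
manip.set_gripper(.07)
manip.move_linear(tcp(0,.06),rate=.1)
st=manip.state(); print(st["clock"],st["tool_pos"],tcp(0,.06),st["contact_force"],st["gripper_width"])
c=cams.capture("top"); cv2.imwrite("pics/t1.png",cv2.resize(c["image"][150:270,270:430],None,fx=5,fy=5,interpolation=cv2.INTER_CUBIC))
E
```

```text
0 0.12 [ 0.528 -0.005  0.209] [-0.06990675 -0.33112553  2.33476429  0.0355288   0.5800413   1.50990898]
0 0 [ 0.592 -0.007  0.107] [-0.06421669 -0.03847749  2.3142325   0.05430788  0.30797494  1.49270011]
0.045 0 [ 0.628 -0.009  0.133] [-0.06165906 -0.00644649  2.22447079  0.042254    0.3655435   1.50716172]
0.045 0.1 [ 0.575 -0.007  0.218] [-0.06548627 -0.22910553  2.24365029  0.0317923   0.56900674  1.51659487]
3.65 [ 0.55991537 -0.00640816  0.15787253] [ 0.55982924 -0.00642723  0.15776997] [ 0.35431937 -0.10109088 -0.12581033] 0.06986967255331739
```

View pics/t1.png

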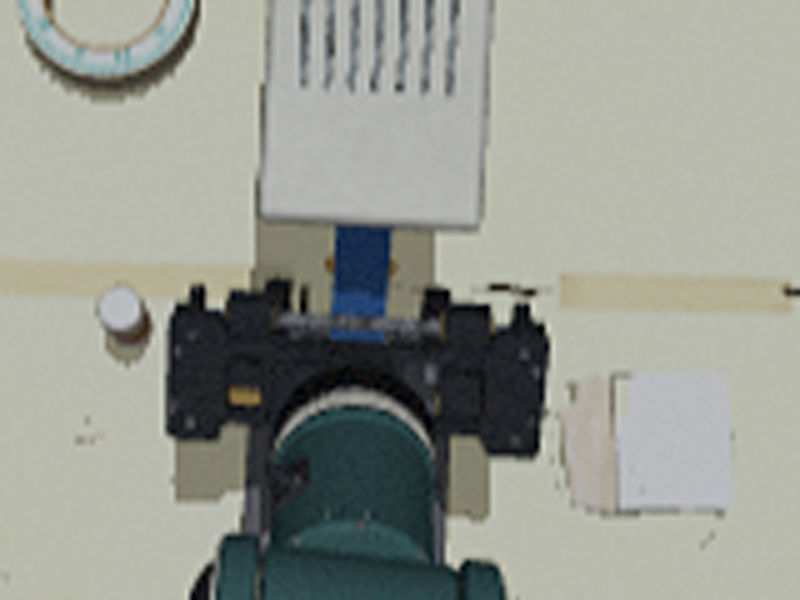

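The gripper is centred over the tube: the fingers are at x≈278 and 435, the buttons at 331 and 391, and the glue stick is clear. I'll go in and close gently first to centre.

```bash
cat >> h.py <<'E'
def rep(manip,t):
    s=manip.state(); f=frame().T@s["contact_force"]
    print(t,"t%.2f w%.4f gf%.1f F(tube)"%(s["clock"],s["gripper_width"],np.max(s["grasp_force"])),f.round(1),"dp",(frame().T@(s["tool_pos"]-tcp())).round(4)); return f,s["gripper_width"]
E
python3 - <<'E'
from h import *
from cell import manip
manip.move_linear(tcp(0,0),rate=.08); rep(manip,"in")
manip.set_gripper(.044); rep(manip,"44")
manip.set_gripper(.030,3); rep(manip,"3N")
manip.set_gripper(.028,8); rep(manip,"8N")
E
```

```text
in t4.60 w0.0704 gf0.0 F(tube) [-0.6 -0.8  0.7] dp [ 0.0003 -0.      0.0001]
44 t5.16 w0.0439 gf0.0 F(tube) [-0.1  0.5  0.6] dp [0.     0.     0.0001]
3N t5.48 w0.0329 gf3.0 F(tube) [ 1.  -3.7  1.4] dp [ 0.0001 -0.0003  0.    ]
8N t5.80 w0.0303 gf8.0 F(tube) [  0.3 -12.1   1. ] dp [ 0.0001 -0.0015 -0.    ]
```

```bash
python3 - <<'E'
from h import *
from cell import manip
dy=-.0015
manip.move_linear(tcp(0,0,dy),rate=.02); rep(manip,"ctr")
manip.set_gripper(.026,35); rep(manip,"35N")
for s in(.01,.02,.03,.036,.039,.041):
    manip.move_linear(tcp(s,0,dy),rate=.03); f,w=rep(manip,s)
    if s<.03 and f[0]<-35: break
E
```

```text
ctr t6.05 w0.0302 gf8.0 F(tube) [-0.3 -5.3 -0. ] dp [ 0.0001 -0.0018 -0.    ]
35N t6.27 w0.0296 gf35.0 F(tube) [-1.1 -6.   0.1] dp [ 0.0001 -0.0019 -0.    ]
0.01 t6.75 w0.0295 gf35.0 F(tube) [-9.2 -7.6 15.4] dp [ 0.004  -0.0019 -0.0001]
0.02 t7.23 w0.0295 gf35.0 F(tube) [-9.1 -7.6 15.2] dp [ 0.0143 -0.0019 -0.0001]
0.03 t7.72 w0.0292 gf35.0 F(tube) [-8.6 -7.9 12.7] dp [ 0.0248 -0.0019 -0.0001]
0.036 t8.07 w0.0298 gf35.0 F(tube) [-8.1 -6.1 12.6] dp [ 0.0309 -0.0019 -0.0001]
0.039 t8.32 w0.0295 gf35.0 F(tube) [-0.3 -4.9  1.9] dp [ 0.0376 -0.0019 -0.    ]
0.041 t8.57 w0.0298 gf35.0 F(tube) [-2.3 -6.4  4.9] dp [ 0.0393 -0.0019 -0.0001]
```

```bash
python3 - <<'E'
from h import *
from cell import manip,cams
dy=-.0015
for s in(.043,.045,.047):
    manip.move_linear(tcp(s,0,dy),rate=.03); f,w=rep(manip,s)
    if f[0]<-15: break
c=cams.capture("side"); W=cloud(c); 
cv2.imwrite("pics/s2.png",cv2.resize(c["image"][170:250,275:375],None,fx=7,fy=7,interpolation=cv2.INTER_CUBIC))
E
```

```text
0.043 t8.82 w0.0295 gf35.0 F(tube) [-5.2 -6.3  7.9] dp [ 0.0402 -0.0019 -0.0001]
0.045 t9.07 w0.0294 gf35.0 F(tube) [-6.6 -6.1 11.3] dp [ 0.0409 -0.0019 -0.0001]
0.047 t9.32 w0.0291 gf35.0 F(tube) [-9.8 -7.5 16.7] dp [ 0.041  -0.0019 -0.0002]
```

View pics/s2.png

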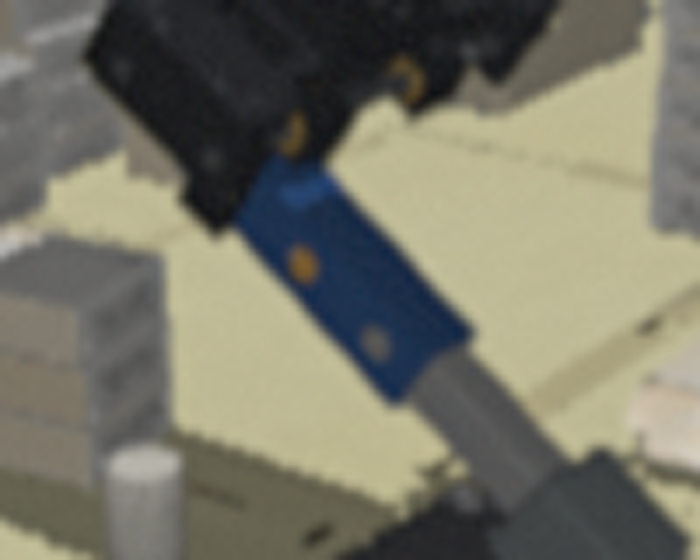

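The view shows the brass button standing out of the middle hole at (303,265), with one free hole below it at (375,343). The tube has stalled at 41 mm, so it's locked. Now the second stroke.

```bash
python3 - <<'E'
from h import *
from cell import manip,cams
dy=-.002
manip.move_linear(tcp(.041,0,dy),rate=.03)
manip.set_gripper(.060); manip.dwell(.3); rep(manip,"open")
manip.move_linear(tcp(0,0,dy),rate=.06); rep(manip,"back")
manip.set_gripper(.044); manip.set_gripper(.028,8); rep(manip,"8N")
manip.set_gripper(.026,35); f,w=rep(manip,"35N")
if w<.031:
  for s in(.01,.02,.03,.039,.041,.043,.045,.047):
    manip.move_linear(tcp(s,0,dy),rate=.03); f,w=rep(manip,s)
c=cams.capture("side")
cv2.imwrite("pics/s3.png",cv2.resize(c["image"][170:250,275:375],None,fx=7,fy=7,interpolation=cv2.INTER_CUBIC))
E
```

```text
open t10.62 w0.0600 gf0.0 F(tube) [ 0.6  0.2 -0.5] dp [ 0.041 -0.002  0.   ]
back t11.46 w0.0598 gf0.0 F(tube) [ 0.4 -0.3  0.7] dp [ 0.0006 -0.002   0.0001]
8N t12.25 w0.0302 gf8.0 F(tube) [ 1.   0.9 -0.6] dp [ 0.     -0.0019 -0.    ]
35N t12.47 w0.0294 gf35.0 F(tube) [-0.5  0.8 -0.9] dp [ 0.    -0.002 -0.   ]
0.01 t12.95 w0.0295 gf35.0 F(tube) [-8.5 -1.5 13.8] dp [ 0.0044 -0.0019 -0.0001]
0.02 t13.43 w0.0292 gf35.0 F(tube) [-8.9 -0.2 14.6] dp [ 0.0142 -0.0019 -0.0001]
0.03 t13.92 w0.0298 gf35.0 F(tube) [-8.5 -0.6 13.5] dp [ 0.0247 -0.002  -0.0001]
0.039 t14.37 w0.0295 gf35.0 F(tube) [-6.3 -0.8 11.2] dp [ 0.0347 -0.002  -0.0001]
0.041 t14.62 w0.0296 gf35.0 F(tube) [-0.7  0.8  1.8] dp [ 0.0384 -0.002  -0.0001]
0.043 t14.87 w0.0295 gf35.0 F(tube) [-4.   0.3  6.8] dp [ 0.0405 -0.0019 -0.0001]
0.045 t15.12 w0.0298 gf35.0 F(tube) [-7.5  0.3  9.3] dp [ 0.0414 -0.002  -0.0001]
0.047 t15.37 w0.0294 gf35.0 F(tube) [-9.2 -1.  15.5] dp [ 0.0415 -0.0019 -0.0001]
```

View pics/s3.png

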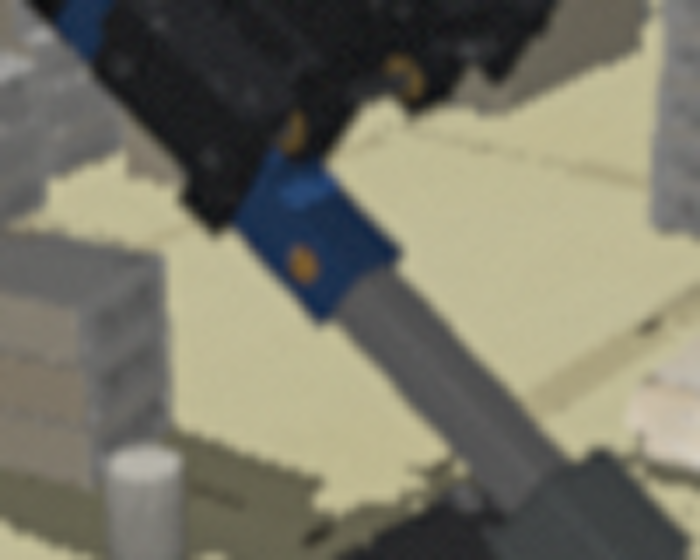

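The brass button now stands out of the last hole at (303,265), right by the tube's lower end. I'll release, back off, check and hand in.

```bash
python3 - <<'E'
from h import *
from cell import manip,cams,order
dy=-.002
manip.move_linear(tcp(.0412,0,dy),rate=.03)
manip.set_gripper(.065); manip.move_linear(tcp(.0412,.12,dy),rate=.1); manip.dwell(.3); rep(manip,"out")
c=cams.capture("top"); W=cloud(c); z=W[...,2]
for nm,h,k in(("head",.281+.0459,.012),):
    m=np.zeros(z.shape,bool); m[90:240,300:400]=1; m&=abs(z-h)<k
    r=cv2.minAreaRect(W[m][:,:2].astype(np.float32)); print(nm,m.sum(),r,np.median(z[m]))
print(order.close_job())
E
```

```text
out t18.08 w0.0650 gf0.0 F(tube) [-0.5 -0.5  0.5] dp [ 0.0471 -0.002   0.1195]
head 4023 ((0.6460835337638855, -0.012082092463970184), (0.1873515397310257, 0.3198724687099457), 87.23589324951172) 0.32734750309157823
the job is handed in; nothing more can be done
None
```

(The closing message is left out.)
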